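Feed a die-tray carrier through a gated chute

ROBOT

A 7-joint arm with a two-finger parallel gripper is mounted at the origin on a cart in front of the work surface, level with it; the furniture and walls round the work are solid. World frame = base frame: x ahead of the robot, y to its left, z up, the work surface at z = 0. Lengths are in m, angles in degrees, forces in N, time in s.
With the tool pointing down it reaches from about 0.4 to 0.85 m from the base axis. Payload 6.9 kg.
Tool frame: the origin (TCP) lies at the very end of the fingers, on their centre line; the grasp point (between the pads) lies 19 mm behind it; y points along the fingers, z is the direction in which the jaws open and shut, and the axes are right-handed (so a half turn about y gives the same grasp; the last joint's range is limited). The gripper opens to 85 mm and grips with 20 to 120 N. Pads are 22 mm wide; open, the fingers measure 114 mm over their backs; the gripper's body (76 mm by 85 mm) begins 54 mm behind the grasp point. The pads swing forward as they close: fully open they stand 13 mm farther back than shut.
Start: joints at [80.415, 29.078, -13.613, 85.955, 7.202, 65.827, -8.869], TCP at [0.168, -0.602, 0.231] pointing down, gripper open.
Joint ranges: [-176.47, 176.47], [-13.61, 117.27], [-81.72, 77.17], [0.22, 143.17], [-87.28, 267.28], [10, 112.55], [-165.47, 165.47]. Speed limits (degrees/s): [136.94, 136.94, 180, 180, 180, 180, 180].

INTERFACE

Orientations are given as [roll, pitch, yaw] about the fixed x, y, z axes, in that order (R = Rz(yaw) Ry(pitch) Rx(roll)).
In Python, from plant import get_state, viewer, ticket gives the robot as it stands.
- The arm moves only by the tool servo_tool, never from a script. Its argument "steps" is a list of rows, each a list of 6 numbers: the shift along the tool's x, y, z in m, then the turn, a rotation vector about the tool's x, y, z in units of 6 degrees (1.0 is 6 degrees). A call has 1 to 12 rows; each row shifts and turns the commanded pose from where the row before left it, along the tool's axes as they then stand; what a row does not reach is not made up. A row lasts 1/10 s, in which the tool goes at most 50 mm and 8.59 degrees, less where a joint would pass 70% of its speed; a pose out of reach is approached as far as the arm can. A call with a gripper value outside its range is refused whole. "claw" is the closure, from 0 (fully open) to 1 (shut), set as the call begins (left out, the last holds). The fingers move at their own pace and stop on an object; the grip force is fixed at half the most. Time passes only in rows, so rows that do not move let the fingers close. It gives the time, the measured TCP pose, the force and the opening at its end, in the units of the state.
- get_state(): the state, without advancing time (a new reading comes with each control period).
- viewer.capture(name): name is "side" or "top" or "wrist"; returns the picture (384x512x3 uint8, red, green, blue); there is no depth.
- viewer.calibration(name): a dict with "K" (3x3 intrinsics, pixels), "cam_to_world" (4x4, takes a point from camera to world coordinates). Camera axes: x right, y down, z forward; pixel columns grow to the right and rows downward; lengths in m; the calibration is good to about 2 mm. The wrist camera is an equidistant fisheye: a pixel r from the principal point sees the ray r / f radians off the axis. A picture is of the moment at which its call begins: read the wrist's pose just before it. calibration takes no time and is no camera call; for the wrist camera it gives the pose at the moment of the call.
- ticket.finish_job(): hands the job in, once; it reports no verdict.
The state is a dict: "time": time; "joint_positions": joint angles; "qvel": joint speeds; "joint_efforts": joint torques, N m; "tcp_pos": TCP position; "ee_rot": TCP orientation; "wrist_force": force on the tool from outside, world axes, zero at the start; "torque": the same for the moment, N m; "opening": opening from 0.0 (shut) to 1.0 (fully open).
Only numpy, scipy, OpenCV 4.12 (cv2) and the standard library are available. Lean on these libraries where they do the work, as an engineer would, in place of code of your own. Each camera call takes 0.05 s, during which the arm holds its last target. There are 200 camera calls.

TASK

Push the blue die-tray carrier along the chute, past the red gate and fully home against the end stop: with one fingertip press the yellow bar down to hold the gate up, and keep it held while another fingertip pushes the carrier's upright end plate, so that the gate never touches the carrier. Then let the bar up so that the gate drops shut behind the tray, and move clear. Only push: do not grip or lift the carrier, and leave the things standing round the chute alone.

Things in the scene. Friction and masses are not known exactly. Their poses are not given: they have to be found in the camera images.
- chute: Fixed straight chute on the bench, turned up to 0.35 rad. Origin at z = 0 on its centre line below the gate; +x the way of travel, +y the yellow bar's side. Aluminium base with floor at z = 4 mm, x = -190 to +90, y = -45 to +61 mm; grey walls, inner faces y = +-31 mm, 6 mm thick, tops z = 24 mm.
- end_stop (a point): Rubber-padded face of the end stop, at chute x = +75 mm, y = 0, z = 14 mm.
- hinge (a point): On the gate's hinge: an 8 mm thick rod along the chute at chute y = 47 mm, z = 50 mm (this point: x = 0), x = -175 to +24 mm, in two grey brackets (x = -165 and +14 mm, tops z = 58 mm).
- gate_hinge (a joint): Rocker hinge of the gate about the rod (chute x axis), rad: 0 shut, stop at 0.75. Pressing the bar down raises it. From 0.35 on the gate clears the carrier, 0.45 to 0.6 is comfortable. A spring shuts it whenever the bar is free (about 1.5 N down on the bar to start, 3.7 N at 0.5 rad, 5.6 N at 0.75).
- bar_mid (a point): Middle of the yellow bar's top face. With the gate shut it is at chute x = -110, y = 82, z = 53 mm; at gate 0.5 rad it is at y = 79, z = 36 mm.
- gate: Rocker on the hinge rod: a yellow press bar outside the +y wall, a red plate across the chute. Origin at point hinge, axes along the chute's when shut. In its frame the bar spans x = -215 to -5, y = +26 to +44, z = -3 to +3 mm; the red plate x = -2 to +2, y = -75 to -39, z = -37 to +5 mm. Shut, the plate bars the carrier's body but not its low stem. A fingertip can slide along the bar while holding it down.
- tongue_edge (a point): Middle of the lower edge of the red gate plate.
- carrier: Loose blue carrier (0.1 to 0.2 kg) with an open black die tray. Origin under the middle of its body, on the chute floor; +x along the chute. Body 60 x 56 mm, 18 mm high with tray. A 4 mm high, 14 mm wide stem runs back to the end plate. Home at the stop, its origin is at chute x = +45 mm, the stem lies under the shut gate and the end plate is still before the gate.
- push_plate (a point): Where to push: middle of the rear face of the carrier's upright blue end plate (52 mm wide, 58 high, 6 thick). This point is 101 mm behind the carrier's origin, 40 mm above its underside.
- objective: Bystander: spare microscope objective, 26 mm across, 46 mm high, standing. Origin under its centre.
- loupe: Bystander: black loupe, 35 mm across, 30 mm high. Origin under its centre.
- spare_tray: Bystander: black lidded die tray, 51 x 52 x 12 mm. Origin under its centre.
- pen: Bystander: blue pen, 139 mm long, lying. Origin under its centre.
- can: Bystander: black objective can, 41 mm across, 59 mm high, standing. Origin under its centre.

How it is judged:
By the outcome, as a careful person would: the job done as asked, in the order asked, and still so for the second after the job is handed in, with the robot touching nothing.
It also fails if it takes over 42 s, if anything falls off the work surface, if the arm or the gripper's body presses on something with over 40 N, if the wrist force passes 120 N, or if a joint passes its speed limit or range.

## Working session

There is one attempt and no reset: what is moved stays moved. The work goes in short steps, Python scripts to look and compute and a tool call to move; the robot and the scene stay as the last step left them, time stands still between calls to the robot, and variables do not carry over. Pictures are saved under pics/ and viewed, on a budget of 10 in all, crops included, one or two more only if the job needs it, and the job is handed in when it is done.

Besides the shell and the picture viewer there is one more tool, called by a JSON object that holds its "method" and its "body". servo_tool: Moves the arm, as the interface text tells. Its arguments: {"type":"object","properties":{"steps":{"type":"array","items":{"type":"array","items":{"type":"number"}}},"claw":{"type":"number"}},"required":["steps"]}

```bash
mkdir -p pics; ls; python3 - <<'E'
from plant import get_state, viewer
import cv2, numpy as np
s=get_state(); print({k:np.round(v,3) for k,v in s.items()})
a=viewer.capture("top"); b=viewer.capture("side")
cv2.imwrite("pics/top0.png",a[:,:,::-1]); cv2.imwrite("pics/side0.png",b[:,:,::-1])
for n in("top","side","wrist"):
    c=viewer.calibration(n); print(n,np.round(c["K"],1).tolist(),np.round(c["cam_to_world"],3).tolist())
E
```

```text
pics
{'time': np.float64(0.0), 'joint_positions': array([ 80.415,  29.125, -13.609,  86.008,   7.201,  65.826,  -8.868]), 'qvel': array([ 0.041, -0.032,  0.034, -0.114,  0.039, -0.13 ,  0.036]), 'joint_efforts': array([-0.0000e+00, -6.2061e+01, -2.1870e+00, -2.4966e+01,  1.3000e-02,
        1.2000e-02,  0.0000e+00]), 'tcp_pos': array([ 0.168, -0.601,  0.23 ]), 'ee_rot': array([ -90.1  ,   -0.   , -164.368]), 'wrist_force': array([ 0.55 , -0.089,  0.363]), 'torque': array([-0.014,  0.008,  0.045]), 'opening': np.float64(0.998)}
top [[452.1, 0.0, 253.5], [0.0, 452.1, 192.3], [0.0, 0.0, 1.0]] [[0.014, -0.993, 0.118, 0.506], [-1.0, -0.015, -0.004, 0.091], [0.006, -0.118, -0.993, 1.027], [0.0, 0.0, 0.0, 1.0]]
side [[474.2, 0.0, 260.1], [0.0, 474.2, 193.0], [0.0, 0.0, 1.0]] [[1.0, 0.008, 0.022, 0.597], [-0.014, -0.58, 0.814, -0.647], [0.02, -0.814, -0.58, 0.572], [0.0, 0.0, 0.0, 1.0]]
wrist [[297.3, 0.0, 252.2], [0.0, 297.3, 191.8], [0.0, 0.0, 1.0]] [[0.269, -0.918, -0.291, 0.242], [-0.963, -0.257, -0.08, -0.581], [-0.001, 0.302, -0.953, 0.372], [0.0, 0.0, 0.0, 1.0]]
```

View pics/top0.png

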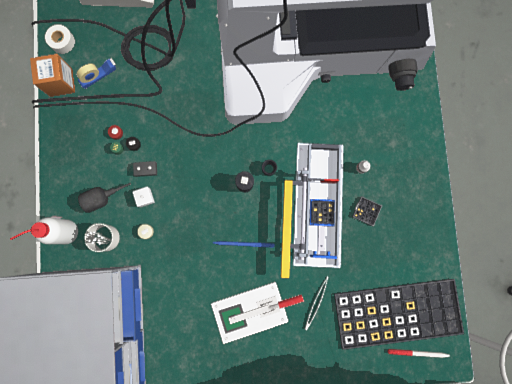

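View pics/side0.png

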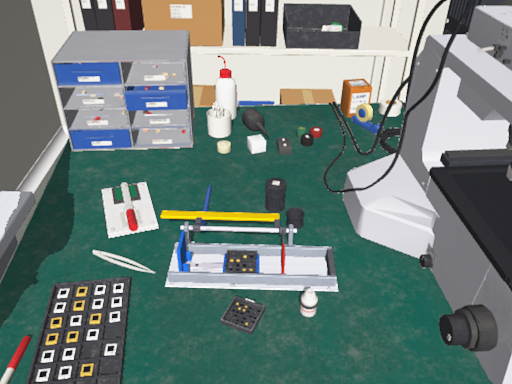

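The top view shows the chute with its travel direction up the image: bar at columns 280–292, rows 180–277; red gate near (325,181); blue plate near (318,257). The side view agrees. Next I measure these.

```bash
cat > h.py <<'E'
import numpy as np, cv2
from plant import get_state, viewer
def ray(n,uv):
    c=viewer.calibration(n);K=c["K"];T=np.array(c["cam_to_world"])
    d=np.linalg.inv(K)@np.array([uv[0],uv[1],1.]);return T[:3,3],T[:3,:3]@d
def onz(n,uv,z):
    o,d=ray(n,uv);return o+d*(z-o[2])/d[2]
def mask(img,lo,hi,roi=None):
    m=cv2.inRange(cv2.cvtColor(img,cv2.COLOR_RGB2HSV),lo,hi)
    if roi:
        k=np.zeros_like(m);x0,y0,x1,y1=roi;k[y0:y1,x0:x1]=255;m&=k
    return m
E
python3 - <<'E'
from h import *
t=cv2.imread("pics/top0.png")[:,:,::-1].copy(); s=cv2.imread("pics/side0.png")[:,:,::-1].copy()
def rect(m):
    c=max(cv2.findContours(m,0,2)[0],key=cv2.contourArea);return cv2.minAreaRect(c),cv2.contourArea(c)
r,a=rect(mask(t,(22,120,120),(34,255,255),(260,160,300,290)))
p=cv2.boxPoints(r); P=np.array([onz("top",q,.053)for q in p]);print("bar top",a,np.round(p,1).tolist(),np.round(P,4).tolist(),"c",onz("top",r[0],.053))
r,a=rect(mask(s,(22,120,120),(34,255,255),(150,200,290,230)))
p=cv2.boxPoints(r);print("bar side",a,np.round(p,1).tolist(),np.round([onz("side",q,.053)for q in p],4).tolist())
for nm,im,n,roi,z in(("plate",t,"top",(300,200,345,275),.062),("plate",s,"side",(170,225,200,285),.062)):
    m=mask(im,(105,120,60),(125,255,255),roi);r,a=rect(m);p=cv2.boxPoints(r);print(nm,n,a,np.round(p,1).tolist(),np.round([onz(n,q,z)for q in p],4).tolist())
m=mask(t,(105,120,60),(125,255,255),(300,190,345,275))
n,l,st,ce=cv2.connectedComponentsWithStats(m);print(st.tolist())
m=mask(t,(0,130,80),(8,255,255),(300,165,345,200))|mask(t,(172,130,80),(180,255,255),(300,165,345,200));r,a=rect(m)
p=cv2.boxPoints(r);print("red",a,np.round(p,1).tolist(),np.round([onz("top",q,.055)for q in p],4).tolist())
# aluminium base outline
m=mask(t,(0,0,120),(180,60,255),(290,135,350,275));m=cv2.morphologyEx(m,cv2.MORPH_CLOSE,np.ones((9,9)));r,a=rect(m)
p=cv2.boxPoints(r);print("base",a,np.round(p,1).tolist(),np.round([onz("top",q,.004)for q in p],4).tolist())
v=np.hstack([cv2.resize(t[135:285,255:375],None,fx=4,fy=4,interpolation=2),]);w=cv2.resize(s[200:300,150:350],None,fx=2,fy=2,interpolation=2)
c=np.zeros((600,800,3),np.uint8);c[:,:400]=v[:600,80:480];c[:200,400:]=w;cv2.imwrite("pics/crop1.png",c[:,:,::-1])
E
```

```text
bar top 686.0 [[280.3999938964844, 277.0], [283.8999938964844, 179.8000030517578], [292.3999938964844, 180.10000610351562], [288.8999938964844, 277.29998779296875]] [[0.442, 0.0267, 0.053], [0.6504, 0.0207, 0.053], [0.65, 0.0021, 0.053], [0.4416, 0.0086, 0.053]] c [0.54466891 0.01455887 0.053     ]
bar side 865.0 [[159.89999389648438, 218.1999969482422], [160.10000610351562, 209.60000610351562], [279.1000061035156, 212.8000030517578], [278.8999938964844, 221.5]] [[0.4416, 0.0031, 0.053], [0.4381, 0.0279, 0.053], [0.6506, 0.021, 0.053], [0.649, -0.0036, 0.053]]
plate top 49.5 [[310.8999938964844, 256.29998779296875], [311.3999938964844, 250.5], [336.3999938964844, 252.60000610351562], [336.0, 258.3999938964844]] [[0.4865, -0.0369, 0.062], [0.4986, -0.0379, 0.062], [0.495, -0.0911, 0.062], [0.4829, -0.09, 0.062]]
plate side 305.5 [[177.0, 231.0], [190.0, 231.0], [190.0, 271.0], [177.0, 271.0]] [[0.4778, -0.0417, 0.062], [0.4993, -0.0415, 0.062], [0.5092, -0.1343, 0.062], [0.4898, -0.1344, 0.062]]
[[0, 0, 512, 384, 196406], [310, 199, 24, 27, 120], [311, 251, 26, 8, 82]]
red 29.0 [[321.0, 179.0], [338.0, 179.0], [338.0, 182.0], [321.0, 182.0]] [[0.6531, -0.0599, 0.055], [0.6537, -0.0969, 0.055], [0.6471, -0.0969, 0.055], [0.6465, -0.0599, 0.055]]
base 5622.0 [[289.1000061035156, 265.79998779296875], [294.5, 141.6999969482422], [348.79998779296875, 144.10000610351562], [343.3999938964844, 268.20001220703125]] [[0.4635, 0.0041, 0.004], [0.7469, -0.0069, 0.004], [0.7433, -0.1324, 0.004], [0.46, -0.1174, 0.004]]
```

View pics/crop1.png

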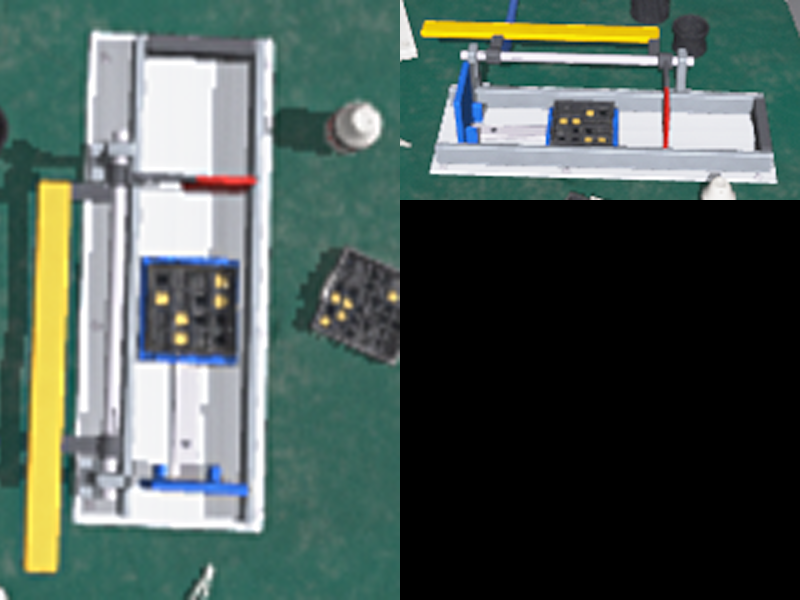

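{"method": "servo_tool", "body": {"steps": [[0,0,0,0,0.98,0],[0,0,0,0,0.98,0],[0,0,0,0,0.98,0],[-0.018,0,-0.039,0,0,0],[-0.018,0,-0.039,0,0,0],[-0.018,0,-0.039,0,0,0],[-0.018,0,-0.039,0,0,0],[-0.018,0,-0.039,0,0,0],[-0.018,0,-0.039,0,0,0],[-0.018,0,-0.039,0,0,0],[-0.018,0,-0.039,0,0,0],[-0.018,0,-0.039,0,0,0]], "claw": 0.2}}

```text
time: 1.3
tcp_pos: [0.3429, -0.2551, 0.2312]
ee_rot: [-90.0, -0.0, 178.0]
wrist_force: [1.3, 0.1, -0.3]
opening: 0.803
```

{"method": "servo_tool", "body": {"steps": [[-0.0175,0,-0.039,0,0,0],[-0.0175,0,-0.039,0,0,0],[-0.0175,0,-0.039,0,0,0],[-0.0175,0,-0.039,0,0,0],[-0.0175,0,-0.039,0,0,0],[-0.015,0,-0.037,0,0,0],[0,0.04,0,0,0,0],[0,0.04,0,0,0,0],[0,0.03,0,0,0,0],[0,0,0,0,0,0]]}}

```text
time: 2.3
tcp_pos: [0.4505, -0.0284, 0.1182]
ee_rot: [-90.0, -0.4, 178.0]
wrist_force: [-0.6, 0.1, 0.7]
opening: 0.801
```

```bash
python3 - <<'E'
from h import *
s=get_state();print(np.round(s["tcp_pos"],4),s["ee_rot"],s["wrist_force"])
O=np.array([.6517,-.0712]);u=np.array([.9994,-.0349]);n=np.array([.0349,.9994]);d=s["tcp_pos"][:2]-O;print("chute",d@u,d@n)
a=viewer.capture("top")[120:320,200:400];b=viewer.capture("side")[150:330,120:360]
c=np.zeros((600,800,3),np.uint8);c[:400,:400]=cv2.resize(a,(400,400));c[:300,400:]=cv2.resize(b,(400,300))
cv2.imwrite("pics/p2.png",c[:,:,::-1])
E
```

```text
[ 0.4505 -0.0284  0.1182] [-90.02458262  -0.41885672 178.03350003] [-0.62043128  0.06388581  0.7148006 ]
chute -0.20257062777229648 0.03575398166453069
```

View pics/p2.png

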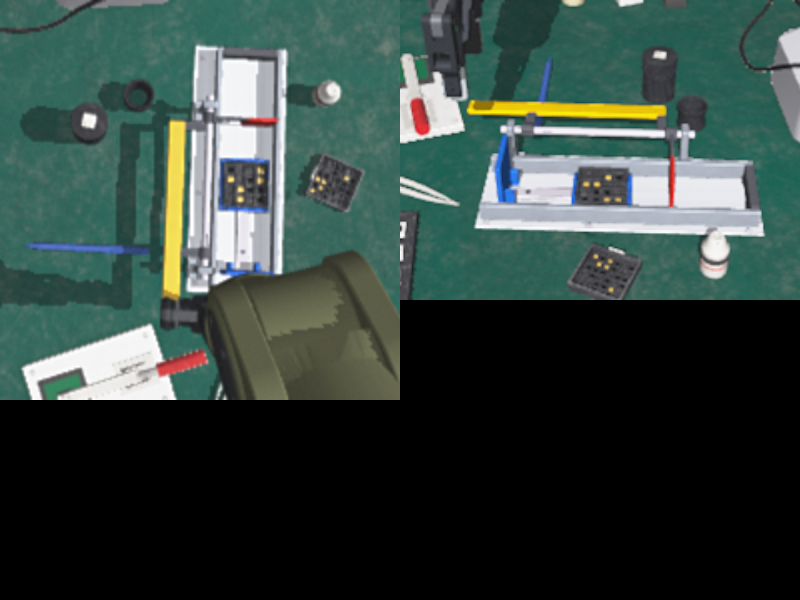

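The top view shows the gripper behind the chute, with the bar finger just off the bar's rear end at (180,315). It has to shift about 10 mm forward and 5 mm left.

{"method": "servo_tool", "body": {"steps": [[-0.01,0,-0.005,0,0,0],[0,0.02,0,0,0,0],[0,0.02,0,0,0,0],[0,0.012,0,0,0,0],[0,0,0,0,0,0],[0,0,0,0,0,0]]}}

```text
time: 3.0
tcp_pos: [0.4647, -0.0237, 0.0705]
ee_rot: [-90.0, 0.1, 178.0]
wrist_force: [-0.2, -0.1, 1.1]
opening: 0.798
```

```bash
cat >> h.py <<'E'
O=np.array([.6517,-.0712]);u=np.array([.9994,-.0349]);n=np.array([.0349,.9994])
def st():
    s=get_state();d=s["tcp_pos"][:2]-O
    print(s["time"],"chute",np.round([d@u,d@n,s["tcp_pos"][2]],4),np.round(s["ee_rot"],2),"F",np.round(s["wrist_force"],1))
E
python3 - <<'E'
from h import *
st()
a=viewer.capture("wrist");b=viewer.capture("side")[170:300,130:290]
c=np.zeros((600,800,3),np.uint8);c[:338,:450]=cv2.resize(a,(450,338));c[338:,:320]=cv2.resize(b,(322,262))[:,:320]
a=viewer.capture("top")[200:300,250:360];c[:320,450:]=cv2.resize(a,(350,320))
cv2.imwrite("pics/p3.png",c[:,:,::-1])
E
```

```text
3.0 chute [-0.1885  0.041   0.0705] [-9.0000e+01  1.3000e-01  1.7799e+02] F [-0.2 -0.1  1.1]
```

View pics/p3.png

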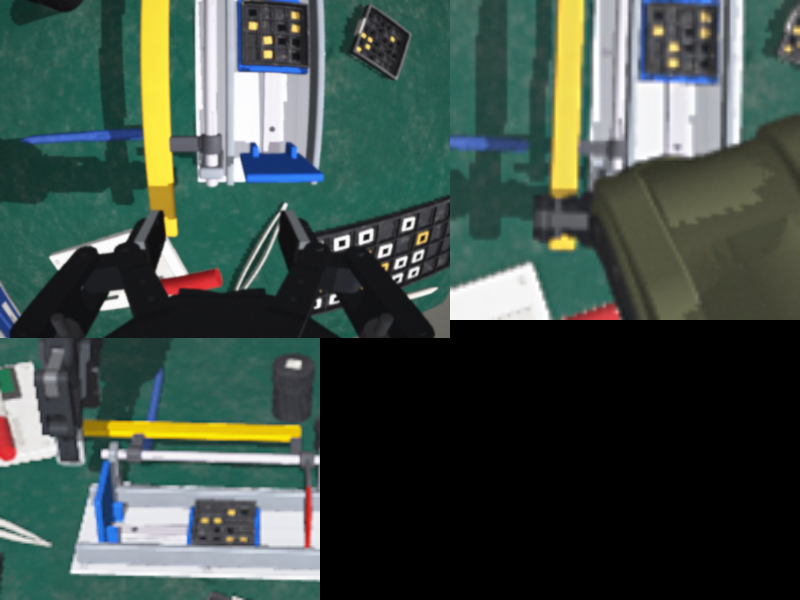

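Wrist and top views show the left finger over the bar's rear end and the right finger behind the blue plate with a small gap. Now I press the bar.

{"method": "servo_tool", "body": {"steps": [[0.004,0,0,0,0,0],[0,0.008,0,0,0,0],[0,0.008,0,0,0,0],[0,0,0,0,0,0],[0,0,0,0,0,0],[0,0,0,0,0,0]]}}

```text
time: 3.75
tcp_pos: [0.4594, -0.0237, 0.0532]
ee_rot: [-90.0, -0.0, 178.0]
wrist_force: [-0.5, 0.6, -0.9]
opening: 0.797
```

{"method": "servo_tool", "body": {"steps": [[0,0.005,0,0,0,0],[0,0.005,0,0,0,0],[0,0.004,0,0,0,0],[0,0,0,0,0,0],[0,0,0,0,0,0],[0,0,0,0,0,0]]}}

```text
time: 4.35
tcp_pos: [0.4596, -0.0237, 0.0394]
ee_rot: [-90.0, 0.0, 178.0]
wrist_force: [0.8, 0.5, 2.6]
opening: 0.8
```

```bash
python3 - <<'E'
from h import *
st()
a=viewer.capture("wrist");b=viewer.capture("side")[170:300,130:350]
c=np.zeros((600,800,3),np.uint8);c[:300,:400]=cv2.resize(a,(400,300));c[300:,:508]=cv2.resize(b,(508,300))
a=viewer.capture("top")[150:300,250:360];c[:300,450:670]=cv2.resize(a,(220,300))
cv2.imwrite("pics/p4.png",c[:,:,::-1])
E
```

```text
4.35 chute [-0.1936  0.0408  0.0394] [-9.0010e+01  3.0000e-02  1.7799e+02] F [0.8 0.5 2.6]
```

View pics/p4.png

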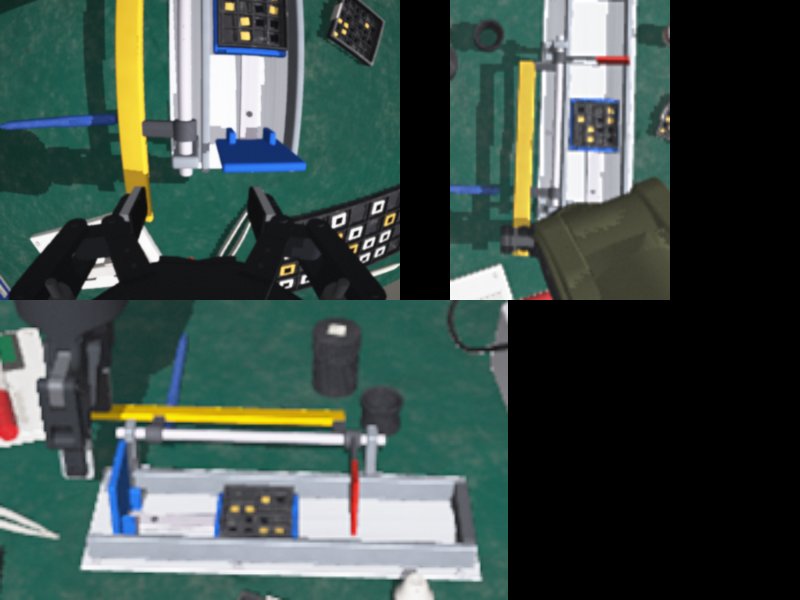

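{"method": "servo_tool", "body": {"steps": [[0,0.004,0,0,0,0],[0,0.004,0,0,0,0],[0,0,0,0,0,0],[0,0,0,0,0,0],[0,0,0,0,0,0],[0,0,0,0,0,0]]}}

```text
time: 5.1
tcp_pos: [0.4592, -0.0236, 0.0313]
ee_rot: [-90.0, -0.0, 178.0]
wrist_force: [-0.4, -0.1, 4.6]
opening: 0.801
```

```bash
cat >> h.py <<'E'
def red(im):
    m=mask(im,(0,130,60),(8,255,255),(220,210,310,300))|mask(im,(172,130,60),(180,255,255),(220,210,310,300))
    c=max(cv2.findContours(m,0,2)[0],key=cv2.contourArea);return cv2.boundingRect(c)
def tongue():
    # side-camera pixels predicted for the plate's near corners at each angle
    c=viewer.calibration("side");T=np.linalg.inv(c["cam_to_world"])
    for g in(0,.3,.4,.5,.6):
        r=[]
        for y,z in((-75,-37),(-39,-37),(-75,5)):
            y,z=y/1e3,z/1e3
            Y=.047+y*np.cos(g)-z*np.sin(g);Z=.050+y*np.sin(g)+z*np.cos(g)
            Z=.050-(-y*np.sin(-g))+z*np.cos(g) if 0 else .050-y*np.sin(g)+z*np.cos(g);Y=.047+y*np.cos(g)+z*np.sin(g)
            p=T@np.r_[O+Y*n,Z,1];q=c["K"]@p[:3];r.append(np.round(q[:2]/q[2],1).tolist())
        print(g,r)
E
python3 - <<'E'
from h import *
st();tongue()
print("initial",red(cv2.imread("pics/side0.png")[:,:,::-1].copy()))
print("now",red(viewer.capture("side")))
E
```

```text
5.1 chute [-0.194   0.0408  0.0313] [-9.001e+01 -1.000e-02  1.780e+02] F [-0.4 -0.1  4.6]
0 [[281.6, 277.6], [281.3, 262.2], [282.8, 258.7]]
0.3 [[282.4, 270.4], [281.7, 260.2], [283.4, 246.2]]
0.4 [[282.6, 267.0], [281.9, 258.9], [283.6, 241.5]]
0.5 [[282.9, 263.2], [282.0, 257.3], [283.8, 236.8]]
0.6 [[283.1, 258.9], [282.2, 255.4], [283.9, 231.9]]
initial (282, 244, 3, 30)
now (282, 233, 4, 30)
```

The red lower edge sits at row 263, against 263.2 predicted for 0.5 rad, so the gate is at about 0.45–0.5 rad. I press 1 mm more and push.

{"method": "servo_tool", "body": {"steps": [[0,0.001,0,0,0,0],[-0.005,0,0,0,0,0],[-0.005,0,0,0,0,0],[-0.005,0,0,0,0,0],[-0.005,0,0,0,0,0],[-0.005,0,0,0,0,0],[-0.005,0,0,0,0,0],[-0.005,0,0,0,0,0],[0,0,0,0,0,0],[0,0,0,0,0,0]]}}

```text
time: 6.15
tcp_pos: [0.4956, -0.0249, 0.0305]
ee_rot: [-90.0, 0.1, 178.0]
wrist_force: [0.1, 2.2, 3.5]
opening: 0.799
```

```bash
python3 - <<'E'
from h import *
st()
s=viewer.capture("side");print(red(s))
a=viewer.capture("wrist");b=s[170:300,130:350]
c=np.zeros((600,800,3),np.uint8);c[:300,:400]=cv2.resize(a,(400,300));c[300:,:508]=cv2.resize(b,(508,300))
a=viewer.capture("top")[150:300,250:360];c[:300,450:670]=cv2.resize(a,(220,300))
cv2.imwrite("pics/p5.png",c[:,:,::-1])
E
```

```text
6.15 chute [-0.1577  0.0408  0.0305] [-9.0030e+01  1.3000e-01  1.7798e+02] F [0.1 2.2 3.5]
(282, 232, 4, 30)
```

View pics/p5.png

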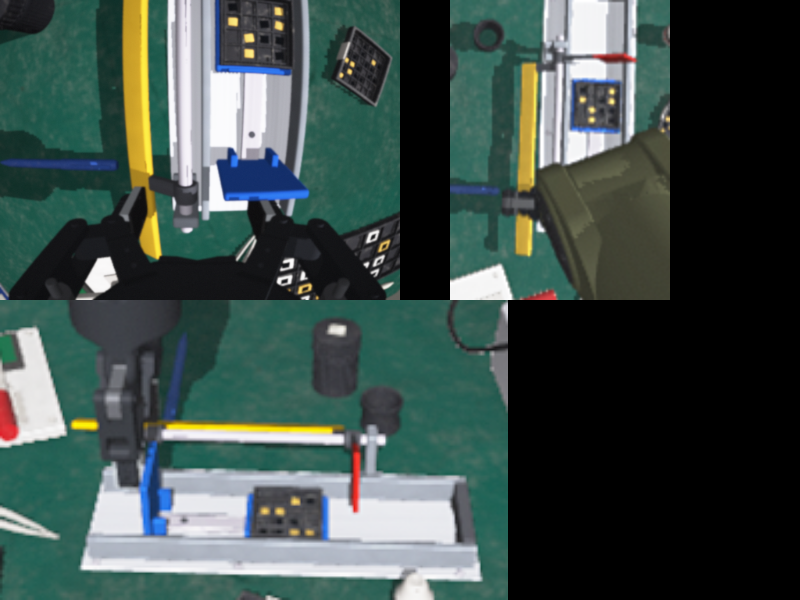

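The carrier follows the push and the red plate is well above the tray, with the tray about 20 mm before the gate. I continue.

{"method": "servo_tool", "body": {"steps": [[-0.004,0.001,0,0,0,0],[-0.006,0,0,0,0,0],[-0.006,0,0,0,0,0],[-0.006,0,0,0,0,0],[-0.006,0,0,0,0,0],[-0.006,0,0,0,0,0],[-0.006,0,0,0,0,0],[-0.006,0,0,0,0,0],[-0.004,0,0,0,0,0],[0,0,0,0,0,0],[0,0,0,0,0,0]]}}

```text
time: 7.4
tcp_pos: [0.544, -0.0267, 0.0291]
ee_rot: [-90.0, -0.0, 178.0]
wrist_force: [-2.1, 1.7, 3.8]
opening: 0.802
```

```bash
python3 - <<'E'
from h import *
st();s=viewer.capture("side");print(red(s))
E
```

```text
7.4 chute [-0.1092  0.0407  0.0291] [-9.00e+01 -3.00e-02  1.78e+02] F [-2.1  1.7  3.8]
(282, 231, 4, 30)
```

{"method": "servo_tool", "body": {"steps": [[-0.005,0,0,0,0,0],[-0.006,0,0,0,0,0],[-0.006,0,0,0,0,0],[-0.006,0,0,0,0,0],[-0.006,0,0,0,0,0],[-0.004,0,0,0,0,0],[-0.002,0,0,0,0,0],[0,0,0,0,0,0],[0,0,0,0,0,0]]}}

```text
time: 8.35
tcp_pos: [0.5799, -0.0278, 0.0295]
ee_rot: [-90.0, 0.1, 178.0]
wrist_force: [-1.2, 3.3, 3.2]
opening: 0.801
```

```bash
python3 - <<'E'
from h import *
st()
s=viewer.capture("side");print(red(s))
a=viewer.capture("wrist");b=s[170:300,130:350]
c=np.zeros((600,800,3),np.uint8);c[:300,:400]=cv2.resize(a,(400,300));c[300:,:508]=cv2.resize(b,(508,300))
a=viewer.capture("top")[120:270,250:360];c[:300,450:670]=cv2.resize(a,(220,300))
cv2.imwrite("pics/p6.png",c[:,:,::-1])
E
```

```text
8.35 chute [-0.0733  0.0408  0.0295] [-9.0020e+01  7.0000e-02  1.7799e+02] F [-1.2  3.3  3.2]
(282, 231, 4, 29)
```

View pics/p6.png

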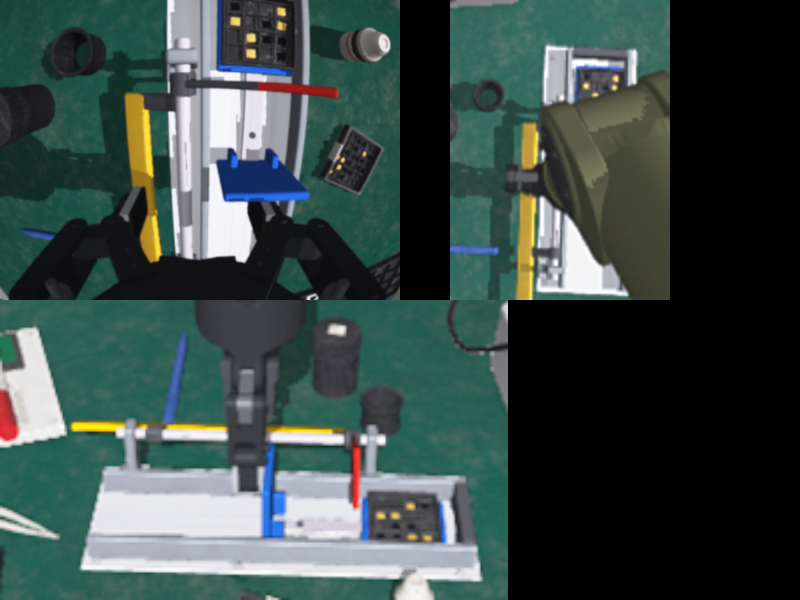

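Body is past the gate, still about 7 mm from the end stop (side crop columns 445 and 457). I creep the rest.

{"method": "servo_tool", "body": {"steps": [[-0.002,0,0,0,0,0],[-0.002,0,0,0,0,0],[-0.002,0,0,0,0,0],[0,0,0,0,0,0],[0,0,0,0,0,0]]}}

```text
time: 9.0
tcp_pos: [0.5845, -0.0283, 0.0291]
ee_rot: [-90.0, -0.1, 178.0]
wrist_force: [-4.8, 2.5, 3.8]
opening: 0.802
```

{"method": "servo_tool", "body": {"steps": [[-0.001,0,0,0,0,0],[-0.001,0,0,0,0,0],[0,0,0,0,0,0],[0,0,0,0,0,0]]}}

```text
time: 9.4
tcp_pos: [0.5869, -0.0283, 0.0292]
ee_rot: [-90.0, -0.0, 178.0]
wrist_force: [-3.8, 2.0, 2.2]
opening: 0.8
```

{"method": "servo_tool", "body": {"steps": [[-0.001,0,0,0,0,0],[-0.001,0,0,0,0,0],[0,0,0,0,0,0],[0,0,0,0,0,0]]}}

```text
time: 9.8
tcp_pos: [0.5873, -0.0284, 0.0291]
ee_rot: [-90.0, -0.2, 178.0]
wrist_force: [-9.4, 2.7, 7.2]
opening: 0.802
```

```bash
python3 - <<'E'
from h import *
st()
s=viewer.capture("side");print(red(s))
c=np.zeros((600,800,3),np.uint8);c[:300,:500]=cv2.resize(s[230:290,260:360],(500,300))
c[300:,:400]=cv2.resize(viewer.capture("wrist")[0:150,150:350],(400,300))
c[:300,500:]=cv2.resize(viewer.capture("top")[135:185,290:340],(300,300))
cv2.imwrite("pics/p7.png",c[:,:,::-1])
E
```

```text
9.8 chute [-0.0658  0.0406  0.0291] [-89.97  -0.2  177.97] F [-9.4  2.7  7.2]
(282, 230, 4, 30)
```

View pics/p7.png

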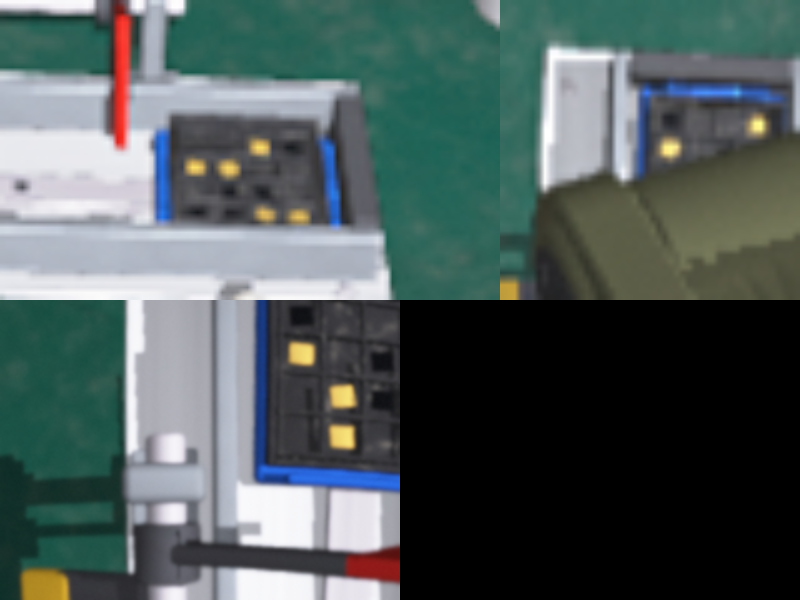

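Carrier touches the stop (2 mm commanded, 0.4 mm gained, 9 N), but it looks yawed about 3°, with its right corner lagging. I press a little more to square it.

{"method": "servo_tool", "body": {"steps": [[-0.001,0,0,0,0,0],[-0.001,0,0,0,0,0],[-0.001,0,0,0,0,0],[0,0,0,0,0,0],[0,0,0,0,0,0]]}}

```text
time: 10.45
tcp_pos: [0.5873, -0.0285, 0.029]
ee_rot: [-89.9, -0.5, 177.9]
wrist_force: [-17.2, 2.9, 14.6]
opening: 0.8
```

```bash
python3 - <<'E'
from h import *
st()
s=viewer.capture("side");print(red(s))
t=viewer.capture("top");w=viewer.capture("wrist")
def edge(im):
    m=mask(im,(105,120,60),(125,255,255),(300,135,345,165));ys,xs=np.where(m>0)
    pts=np.array([(x,ys[xs==x].min()) for x in range(318,330) if (xs==x).any()]);print(pts.tolist())
edge(t)
c=np.zeros((600,800,3),np.uint8);c[:300,:500]=cv2.resize(s[230:290,260:360],(500,300))
c[300:,:533]=cv2.resize(w[0:225,100:500],(533,300))
c[:300,500:]=cv2.resize(t[135:185,290:340],(300,300))
cv2.imwrite("pics/p8.png",c[:,:,::-1])
E
```

```text
10.45 chute [-0.0658  0.0405  0.029 ] [-89.92  -0.52 177.94] F [-17.2   2.9  14.6]
(283, 230, 3, 29)
[[318, 148], [319, 149], [320, 149], [321, 149], [322, 149], [323, 149], [324, 149], [325, 149], [326, 149], [327, 149], [328, 149], [329, 149]]
```

View pics/p8.png

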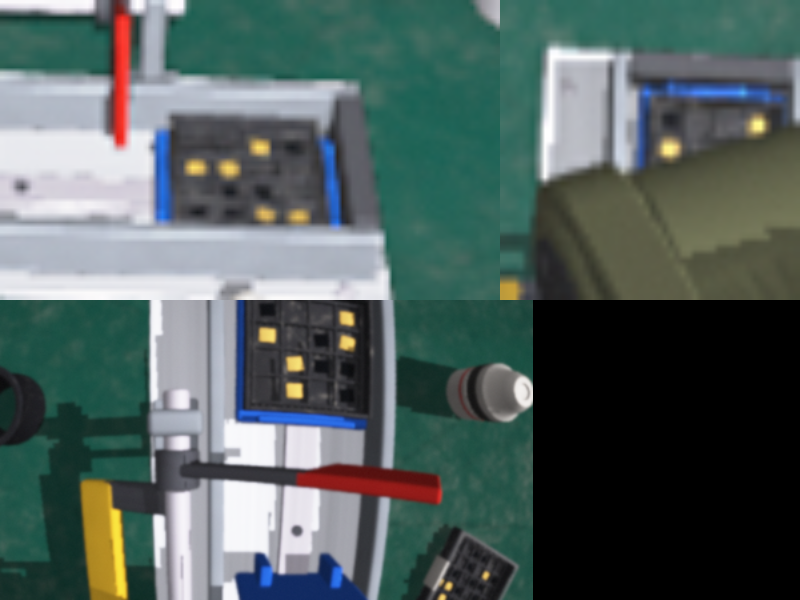

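The tray's rear edge runs parallel to the red plate (slopes 0.104 and 0.113), so the carrier is square. It doesn't move under 17 N, so it is home. I back off from the plate with the bar still held, then let the bar up slowly.

{"method": "servo_tool", "body": {"steps": [[0.003,0,0,0,0,0],[0.003,0,0,0,0,0],[0.004,0,0,0,0,0],[0.004,0,0,0,0,0],[0,0,0,0,0,0],[0,0,0,0,0,0]]}}

```text
time: 11.2
tcp_pos: [0.5791, -0.0279, 0.0296]
ee_rot: [-90.0, 0.1, 178.0]
wrist_force: [4.3, 2.1, 3.4]
opening: 0.799
```

{"method": "servo_tool", "body": {"steps": [[0,-0.003,0,0,0,0],[0,-0.003,0,0,0,0],[0,-0.003,0,0,0,0],[0,-0.003,0,0,0,0],[0,-0.003,0,0,0,0],[0,-0.003,0,0,0,0],[0,-0.003,0,0,0,0],[0,-0.004,0,0,0,0],[0,-0.006,0,0,0,0],[0,-0.01,0,0,0,0],[0,0,0,0,0,0],[0,0,0,0,0,0]]}}

```text
time: 12.4
tcp_pos: [0.5785, -0.028, 0.0708]
ee_rot: [-90.0, 0.1, 178.0]
wrist_force: [-0.4, -0.5, -0.3]
opening: 0.8
```

{"method": "servo_tool", "body": {"steps": [[0,-0.02,0,0,0,0],[0,-0.03,0,0,0,0],[0,-0.03,0,0,0,0],[0,-0.03,0,0,0,0],[0.02,-0.03,0.02,0,0,0],[0.03,0,0.03,0,0,0],[0.03,0,0.03,0,0,0],[0.03,0,0.035,0,0,0],[0.02,0,0.035,0,0,0],[0,0,0.035,0,0,0],[0,0,0,0,0,0],[0,0,0,0,0,0]]}}

```text
time: 13.6
tcp_pos: [0.4415, -0.2088, 0.21]
ee_rot: [-90.0, -0.0, 177.9]
wrist_force: [-0.4, 0.6, -0.5]
opening: 0.798
```

```bash
python3 - <<'E'
from h import *
st()
s=viewer.capture("side");print(red(s))
t=viewer.capture("top")
c=np.zeros((600,800,3),np.uint8);c[:,:440]=cv2.resize(t[130:280,260:370],(440,600))
c[:234,440:]=cv2.resize(s[190:300,160:350],(360,234))[:,:]
cv2.imwrite("pics/p9.png",c[:,:,::-1])
E
```

```text
13.6 chute [-0.2053 -0.1448  0.21  ] [-9.0020e+01 -2.0000e-02  1.7787e+02] F [-0.4  0.6 -0.5]
(282, 244, 3, 30)
```

View pics/p9.png

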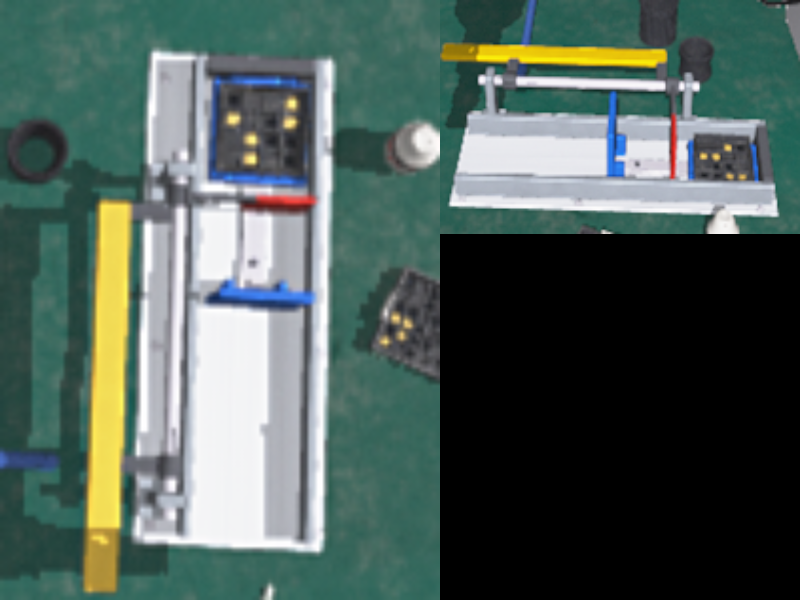

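```bash
python3 - <<'E'
from h import *
t=viewer.capture("top");m=mask(t,(105,120,60),(125,255,255),(300,140,345,215))
for c in cv2.findContours(m,0,2)[0]:
    if cv2.contourArea(c)<20: continue
    x,y,w,h=cv2.boundingRect(c);
    for z in(.062,.018): print((x,y,w,h),z,[np.round([(p[:2]-O)@u,(p[:2]-O)@n],4).tolist() for p in(onz("top",(x+w/2,y-.5),z),onz("top",(x+w/2,y+h-.5),z))])
E
```

```text
(312, 200, 27, 7) 0.062 [[-0.044, 0.0013], [-0.0591, 0.0008]]
(312, 200, 27, 7) 0.018 [[-0.0392, -0.0058], [-0.0549, -0.0063]]
(312, 149, 25, 28) 0.062 [[0.0674, 0.0069], [0.0058, 0.005]]
(312, 149, 25, 28) 0.018 [[0.0773, 0.0], [0.0129, -0.0019]]
```

```bash
python3 -c "
from plant import ticket;print(ticket.finish_job())"
```

```text
the job is handed in; nothing more can be done
None
```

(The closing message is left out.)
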